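Invert a washed squeeze bottle onto the drying post

ROBOT

A 6-joint arm with a two-finger parallel gripper is mounted at the origin on the work surface. World frame = base frame: x ahead of the robot, y to its left, z up, the work surface at z = 0. Lengths are in m, angles in degrees, forces in N, time in s.
With the tool pointing down it reaches from about 0.325 to 0.85 m from the base axis. Payload 15.5 kg.
Tool frame: the origin (TCP) lies midway between the tips of the shut fingers; the grasp point (between the pads) lies 19 mm behind it; y points along the fingers, x is the direction in which the jaws open and shut, and the axes are right-handed (so a half turn about y gives the same grasp; the last joint's range is limited). The gripper opens to 91 mm and grips with 3 to 60 N. Pads are 32 mm wide; open, the fingers measure 118 mm over their backs; the gripper's body (76 mm by 178 mm) begins 60 mm behind the grasp point.
Start: joints at [-5.472, 28.281, 77.091, -0, 74.628, -5.472], TCP at [0.625, 0, 0.214] pointing down, gripper open.
Joint ranges: [-166.48, 166.48], [-47.26, 123.95], [12.59, 153.08], [-70.14, 250.14], [6.76, 159.57], [-176.63, 176.63]. Speed limits (degrees/s): [108.29, 108.29, 147.25, 172.46, 172.46, 172.46].

INTERFACE

Orientations are given as a 3x3 rotation matrix whose columns are the frame's x, y, z axes.
In Python, from bench import ctrl gives the robot as it stands. The module is installed in compiled form; this text tells all that it offers. Calls block until the motion is done:
- ctrl.goto(position, orientation): joint-space move of the TCP to a pose.
- ctrl.move_l(position, vel=0.15, ori=None, contact_N=None): straight line of the TCP; ori=None keeps the orientation; vel is the mean speed in m/s. With contact_N (N) it stops when the force on the tool has changed by that much, and returns True; else False.
- ctrl.movej(angles): joint-space move.
- ctrl.command_gripper(opening): opening from 0.0 (shut) to 1.0 (fully open); the grip force is fixed at half the most; returns when the fingers have stopped.
- ctrl.sleep(seconds).
- ctrl.ik(position, orientation): joint angles nearest the present ones, or None.
- ctrl.read_camera(name): name is "scene" or "side" or "wrist"; returns the picture (420x560x3 uint8, blue, green, red); there is no depth.
- ctrl.camera_params(name): a dict with "fx", "fy", "cx", "cy" (pixels), "D" ([k1, k2, p1, p2, k3] as OpenCV has them; the pictures are not rectified), "pose" (4x4, takes a point from camera to world coordinates); the wrist camera has in their place "T_tool_cam" (4x4, takes a point from camera to tool coordinates, whose origin is the TCP and whose axes are the tool frame's). Camera axes: x right, y up, looking along -z (the intrinsics and any distortion apply to the point x, -y, -z); pixel columns grow to the right and rows downward; lengths in m; the calibration is good to about 2 mm. A picture is of the moment at which its call begins: read the wrist's pose just before it. camera_params takes no time and is no camera call.
A pose or a line that the arm cannot do raises ctrl.MotionError and nothing moves.
- ctrl.sign_off(): hands the job in, once; it reports no verdict.
Readings, each from a call of its own:
- ctrl.current_t(): time.
- ctrl.current_q(): joint angles.
- ctrl.current_dq(): joint speeds.
- ctrl.current_effort(): joint torques, N m.
- ctrl.current_tool_pos(): TCP position.
- ctrl.current_eef_rot(): TCP orientation.
- ctrl.current_contact_force(): force on the tool from outside, world axes, zero at the start.
- ctrl.current_wrist_torque(): the same for the moment, N m.
- ctrl.current_grip_width(): opening from 0.0 (shut) to 1.0 (fully open).
Only numpy, scipy, OpenCV 4.12 (cv2) and the standard library are available. Lean on these libraries where they do the work, as an engineer would, in place of code of your own. Each camera call takes 0.05 s, during which the arm holds its last target.

TASK

In the sandwich kitchen two squeeze bottles lie on the draining rack. Take the washed one that has no cap, turn it mouth down and lower it over the taller of the two drying posts until its rim rests on the post's foot, without dropping it; then let go. Leave the bottle with the nozzle cap lying where it is.

Things in the scene. Friction and masses are not known exactly. Their poses are not given: they have to be found in the camera images.
- bottle_center (a point): Open white squeeze bottle, 130 mm long, rigid, 60 g: body dia 50 mm for 98 mm from the closed bottom, then a neck dia 44 mm; mouth 38 mm wide, hollow inside. Lies on two rack rods (28 mm apart; sides free), axis 37 mm above the table, mouth to the right and a little towards the robot (yaw -103 to -132 deg). Point: on its axis at mid-length; x axis to the mouth (rim x=+65 mm, bottom x=-65 mm).
- tall_post_seat (a point): The taller drying post: steel pin, dia 16 mm with a narrowed tip, upright on a round foot of dia 72 mm in a low steel drip tray (rim 12 mm above the table). Fixed. Point: centre of the foot's flat top, 10 mm above the table, where the bottle's rim shall rest; the pin's tip is 80 mm above it. z is up.
- short_post_seat (a point): The other, shorter and thicker post in the same tray, 140 mm from the first: dia 24 mm on a like foot. Not to be used. Fixed. Point: centre of the foot's flat top, 10 mm above the table; the tip is 35 mm above it.
- capped_center (a point): The other white squeeze bottle, with a conical nozzle cap: body of the same size, 168 mm long with the nozzle. Lies on the rack beside the open one, parallel, nearer to or farther from the robot, axes 130 mm apart. To be left alone. Point: on its axis, 65 mm from its closed bottom; x axis to the nozzle.
Not all that is in view belongs to the job. Leave any purple or yellow look-alike of the part that bears tall_post_seat alone.

How it is judged (in metres and radians):
At the end, for the whole second after the job is handed in: The open bottle stands mouth down over the taller post, at rest and released: its axis within 10 degrees of vertical, its middle within 20 mm of the post's axis and its rim down on the post's foot (within 6 mm) (horizontal distance between bottle_center and tall_post_seat below 0.02 m and angle between bottle_center's own x axis and vertical above 2.967 rad and z of bottle_center in the frame of tall_post_seat between 0.055 and 0.071 m and linear speed of bottle below 0.02 m/s); the robot touches nothing.
It fails at once if the open bottle is dropped (it falls freely by more than about 25 mm) (linear speed of bottle above 0.7 m/s and contact force between the fingers and bottle below 0.05 N).
It fails at once if the capped bottle is moved by more than 30 mm (distance of capped_center from where it was at the start of the episode above 0.03 m).
It also fails if it takes over 38 s, if anything falls off the work surface, if the arm or the gripper's body presses on something with over 40 N, if the wrist force passes 120 N, or if a joint passes its speed limit or range.

## Working session

There is one attempt and no reset: what is moved stays moved. The work goes in short steps, each a Python script; the robot and the scene stay as the last script left them, time stands still between calls to the robot, and variables do not carry over. Pictures are saved under pics/ and viewed, and the job is handed in when it is done.

```bash
mkdir -p pics; ls
python3 - <<'E'
from bench import ctrl
import cv2,numpy as np
for n in ["scene","side","wrist"]:
    im=ctrl.read_camera(n); cv2.imwrite(f"pics/{n}0.png",im)
    p=ctrl.camera_params(n); print(n,{k:np.round(v,4).tolist() for k,v in p.items()})
print(ctrl.current_t(),ctrl.current_tool_pos(),ctrl.current_eef_rot())
E
```

```text
pics
scene {'fx': 404.2088, 'fy': 404.2088, 'cx': 275.9482, 'cy': 214.6895, 'D': [-0.1059, 0.0, 0.0, 0.0, 0.0], 'pose': [[-0.6116, -0.6693, 0.4219, 0.8967], [0.7911, -0.5259, 0.3125, 0.3044], [0.0127, 0.5249, 0.8511, 0.7732], [0.0, 0.0, 0.0, 1.0]]}
side {'fx': 457.4115, 'fy': 457.4115, 'cx': 283.1642, 'cy': 207.0641, 'D': [-0.1281, 0.0, 0.0, 0.0, 0.0], 'pose': [[-0.9444, 0.205, -0.2571, 0.2903], [-0.3285, -0.6204, 0.7122, 0.6623], [-0.0135, 0.757, 0.6532, 0.6419], [0.0, 0.0, 0.0, 1.0]]}
wrist {'fx': 316.5165, 'fy': 316.5165, 'cx': 276.1037, 'cy': 212.2212, 'D': [0.0087, 0.0, 0.0, 0.0, 0.0], 'T_tool_cam': [[1.0, 0.0017, 0.0006, -0.0002], [0.0001, 0.2606, -0.9654, -0.1704], [-0.0018, 0.9654, 0.2606, 0.0743], [0.0, 0.0, 0.0, 1.0]]}
0.15 [6.24707839e-01 4.37476532e-05 2.13467390e-01] [[ 9.99999553e-01 -9.44875055e-04 -2.46637417e-05]
 [ 2.47481732e-05  8.93456556e-05  9.99999996e-01]
 [-9.44872848e-04 -9.99999550e-01  8.93689996e-05]]
```

View pics/scene0.png

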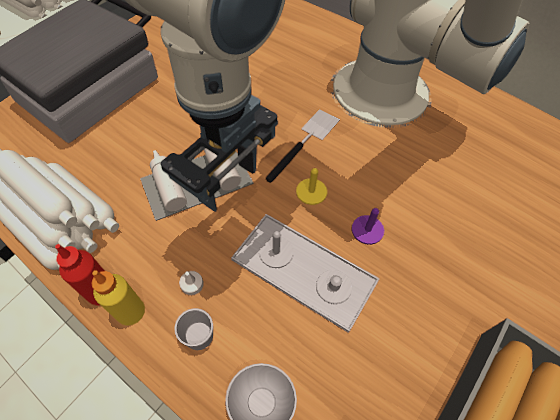

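View pics/side0.png

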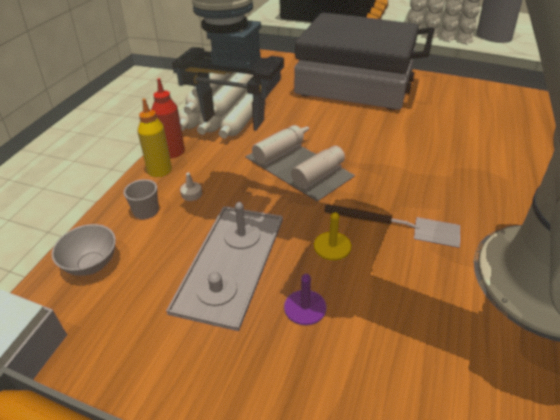

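View pics/wrist0.png

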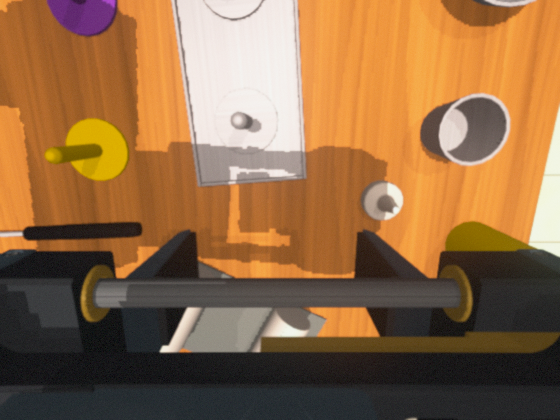

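Run:
```python
import cv2
im=cv2.imread("pics/side0.png"); cv2.imwrite("pics/c1.png",cv2.resize(im[110:330,160:370],None,fx=2.7,fy=2.7,interpolation=cv2.INTER_CUBIC))
im=cv2.imread("pics/scene0.png"); cv2.imwrite("pics/c2.png",cv2.resize(im[130:340,130:400],None,fx=2.8,fy=2.8,interpolation=cv2.INTER_CUBIC))
```

```text
(no output)
```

View pics/c1.png

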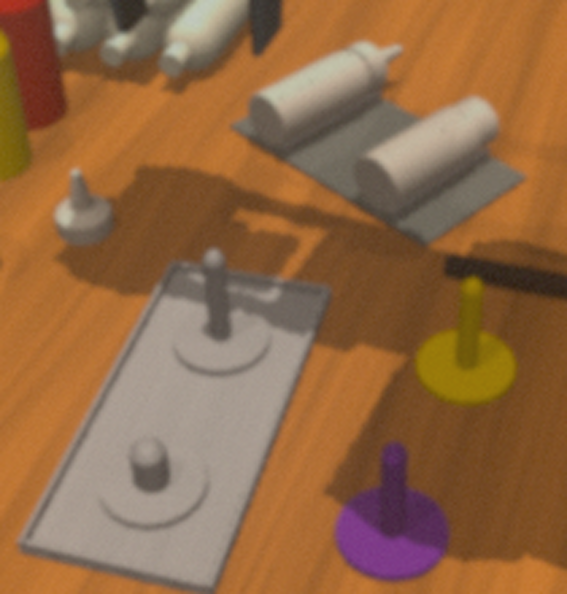

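View pics/c2.png

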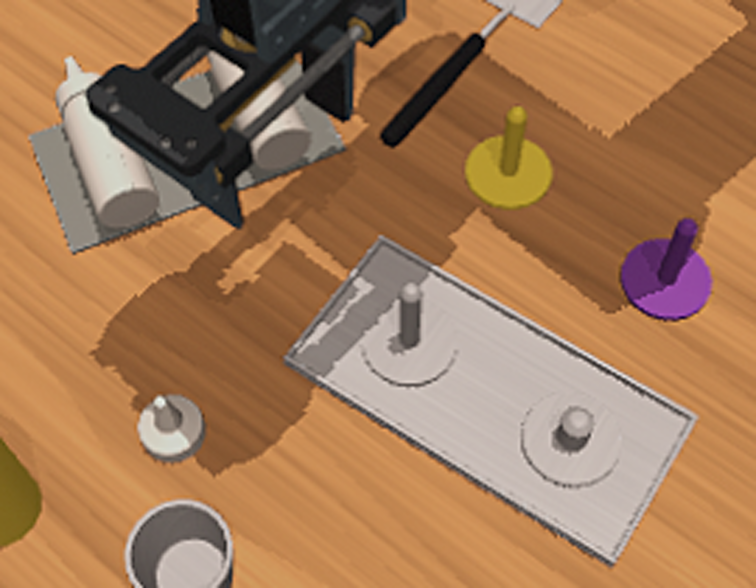

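```bash
cat > h.py <<'E'
import numpy as np, cv2
from bench import ctrl
def ray(name,uv,pose=None):
    p=ctrl.camera_params(name); K=np.array([[p['fx'],0,p['cx']],[0,p['fy'],p['cy']],[0,0,1.]])
    x,y=cv2.undistortPoints(np.array([[uv]],float),K,np.array(p['D'],float))[0,0]
    T=np.array(p['pose']) if pose is None else pose
    d=T[:3,:3]@np.array([x,-y,-1.]); return T[:3,3],d/np.linalg.norm(d)
def plane(name,uv,z,pose=None):
    o,d=ray(name,uv,pose); return o+d*(z-o[2])/d[2]
def tri(*rays):
    A=sum(np.eye(3)-np.outer(d,d) for o,d in rays); b=sum((np.eye(3)-np.outer(d,d))@o for o,d in rays)
    X=np.linalg.solve(A,b); return X,[np.linalg.norm((np.eye(3)-np.outer(d,d))@(X-o)) for o,d in rays]
def proj(name,X,pose=None):
    p=ctrl.camera_params(name); T=np.array(p['pose']) if pose is None else pose
    c=T[:3,:3].T@(np.asarray(X,float)-T[:3,3]); K=np.array([[p['fx'],0,p['cx']],[0,p['fy'],p['cy']],[0,0,1.]])
    return cv2.projectPoints(np.array([[c[0],-c[1],-c[2]]]),np.zeros(3),np.zeros(3),K,np.array(p['D'],float))[0][0,0]
def wpose():
    T=np.eye(4);T[:3,:3]=ctrl.current_eef_rot();T[:3,3]=ctrl.current_tool_pos()
    return T@np.array(ctrl.camera_params('wrist')['T_tool_cam'])
E
python3 - <<'E'
from h import *
np.set_printoptions(precision=4,suppress=True)
W=wpose()
for nm,s,c in [("tall tip",(238.9,203.7),(276.4,232.9)),("pin base",(240.7,234),(276,253.2)),("short tip",(214.5,274),(336,277))]:
    print(nm,tri(ray("side",s),ray("scene",c)), plane("side",s,.09),plane("scene",c,.09),plane("side",s,.01),plane("scene",c,.01))
print(proj("wrist",tri(ray("side",(240.7,234)),ray("scene",(276,253.2)))[0],W))
im=cv2.imread("pics/side0.png")
hsv=cv2.cvtColor(im,cv2.COLOR_BGR2HSV)
for p in [(318,168),(278,146),(300,165),(320,190),(330,155),(300,178)]: print(p,hsv[p[1],p[0]])
E
```

```text
tall tip (array([0.5895, 0.0787, 0.09  ]), [np.float64(0.0010004850189359307), np.float64(0.0010004850189359478)]) [0.5892 0.0774 0.09  ] [0.5902 0.0795 0.09  ] [ 0.6326 -0.0073  0.01  ] [0.5543 0.0532 0.01  ]
pin base (array([0.5923, 0.0808, 0.0112]), [np.float64(0.0022062011817884377), np.float64(0.002206201181788599)]) [0.5539 0.1512 0.09  ] [0.6252 0.1056 0.09  ] [0.5922 0.0772 0.01  ] [0.5934 0.0823 0.01  ]
short tip (array([0.5779, 0.2168, 0.048 ]), [np.float64(0.0005156234125345009), np.float64(0.0005156234125344274)]) [0.5577 0.2488 0.09  ] [0.596  0.2215 0.09  ] [0.5964 0.1889 0.01  ] [0.5608 0.2118 0.01  ]
[247.7967 120.8568]
(318, 168) [ 15  59 168]
(278, 146) [ 15  55 162]
(300, 165) [ 16  52 182]
(320, 190) [ 17  45 113]
(330, 155) [ 19  44 195]
(300, 178) [14 57 98]
```

Run:
```python
from h import *
np.set_printoptions(precision=4,suppress=True)
im=cv2.imread("pics/side0.png"); hsv=cv2.cvtColor(im,cv2.COLOR_BGR2HSV)
roi=hsv[120:215,240:360]
for r in range(150,200,5): print(r,[tuple(hsv[r,c]) [1:] and (int(hsv[r,c][0]),int(hsv[r,c][1]),int(hsv[r,c][2])) for c in range(286,352,8)])
```

```text
150 [(17, 55, 92), (13, 56, 82), (19, 47, 113), (13, 150, 167), (14, 180, 183), (15, 69, 184), (21, 41, 191), (13, 103, 183), (14, 179, 162)]
155 [(19, 60, 81), (22, 40, 115), (21, 43, 113), (20, 41, 112), (16, 56, 186), (18, 49, 193), (20, 49, 189), (15, 59, 164), (14, 180, 171)]
160 [(22, 39, 119), (22, 40, 116), (18, 44, 116), (17, 52, 187), (20, 46, 193), (15, 52, 187), (17, 57, 166), (12, 80, 112), (14, 181, 172)]
165 [(20, 44, 117), (19, 43, 112), (16, 52, 188), (20, 47, 191), (15, 55, 186), (15, 55, 157), (14, 58, 118), (13, 162, 143), (15, 188, 164)]
170 [(22, 41, 113), (14, 60, 97), (17, 49, 183), (16, 57, 184), (15, 53, 153), (13, 62, 116), (14, 51, 85), (19, 48, 117), (14, 182, 181)]
175 [(20, 49, 110), (15, 58, 96), (13, 59, 100), (17, 52, 153), (16, 61, 109), (14, 55, 88), (21, 50, 107), (20, 43, 119), (20, 43, 118)]
180 [(17, 49, 109), (14, 58, 97), (13, 55, 98), (17, 61, 105), (12, 52, 89), (20, 50, 101), (19, 41, 119), (19, 45, 120), (13, 175, 165)]
185 [(14, 179, 165), (17, 61, 80), (16, 58, 92), (17, 46, 88), (19, 42, 97), (24, 43, 112), (19, 45, 118), (14, 168, 153), (14, 186, 189)]
190 [(13, 161, 117), (14, 182, 153), (16, 72, 78), (17, 46, 88), (17, 44, 111), (21, 45, 114), (13, 145, 128), (14, 189, 181), (14, 190, 184)]
195 [(14, 169, 115), (14, 175, 105), (13, 163, 108), (16, 56, 86), (23, 40, 108), (13, 127, 122), (14, 183, 166), (14, 180, 171), (14, 186, 171)]
```

Run:
```python
from h import *
np.set_printoptions(precision=4,suppress=True)
b=plane("side",(300,177.4),.037); m=plane("side",(339,153),.037)
print(b,m,np.linalg.norm(m-b),np.degrees(np.arctan2(*(m-b)[1::-1])))
c=(b+m)/2; a=(m-b)/np.linalg.norm(m-b); seat=np.array([.591,.079,.01])
up=np.array([0,0,1.])
print(c)
q0=np.array(ctrl.current_q()); print(q0)
# grasp options
for th in (15,25,35,45):
  t=np.radians(th)
  for s in (1,-1):
    d=-up*np.cos(t)+a*np.sin(t); x=s*np.cross(up,a); x/=np.linalg.norm(x); R=np.column_stack([x,d,np.cross(x,d)])
    g=c-a*.03; 
    q=ctrl.ik(g+d*.019,R); q2=ctrl.ik(g+d*.019-d*.1,R)
    print("grasp",th,s,None if q is None else np.round(q,0), None if q2 is None else np.round(q2,0))
    # final: choose yaw of a'
    ok=[]
    Rl=R.T@a; gl=.03
    for yaw in range(0,360,15):
      y=np.radians(yaw); h=np.array([np.cos(y),np.sin(y),0]) # horizontal approach dir
      d2=h*np.cos(t)-up*np.sin(t)
      # a->-up ; tool z relation: x'=s*cross(...) : original frame (a,up,n=up x a) -> (-up, ? )
      # rotation maps a->-up, -up->h  => up->-h
      n=np.cross(-h,-up); x2=s*n; R2=np.column_stack([x2,d2,np.cross(x2,d2)])
      assert np.allclose(R2@Rl,-up,atol=1e-3)
      p=seat+up*(.065+.03)+d2*.019
      qf=ctrl.ik(p,R2); qh=ctrl.ik(p+up*.1,R2)
      if qf is not None and qh is not None: ok.append((yaw,np.round(qf).astype(int).tolist()))
    for o in ok: print("   ",o)
```

```text
[ 0.526  -0.1027  0.037 ] [ 0.4676 -0.222   0.037 ] 0.13283263597045206 -116.05911996318517
[ 0.4968 -0.1623  0.037 ]
[-5.4706 28.3074 77.1191 -0.0001 74.6279 -5.472 ]
grasp 15 1 [-12.  39.  99. -20.  48.  28.] [-10.  31.  93. -16.  61.  25.]
    (0, [4, 68, 139, 184, 102, -88])
    (15, [-13, 68, 139, 152, 99, -103])
    (30, [-25, 62, 132, 127, 84, -102])
    (45, [-31, 58, 122, 104, 75, -90])
    (60, [-32, 56, 110, 84, 76, -76])
    (75, [-31, 56, 98, 69, 83, -65])
    (90, [-28, 58, 86, 59, 93, -59])
    (105, [-24, 61, 74, 51, 104, -55])
    (120, [-19, 64, 62, 44, 116, -54])
    (135, [-14, 68, 51, 38, 127, -56])
    (150, [-9, 71, 42, 30, 137, -62])
    (165, [-4, 74, 35, 19, 145, -72])
    (180, [1, 75, 31, 2, 149, -88])
    (195, [6, 75, 31, -16, 148, -106])
    (210, [12, 74, 35, -30, 142, -119])
    (225, [17, 71, 42, -39, 133, -127])
    (240, [21, 68, 51, -45, 122, -130])
    (255, [26, 64, 62, -52, 111, -131])
    (270, [29, 61, 74, -58, 99, -129])
    (285, [32, 58, 86, -67, 88, -124])
    (330, [29, 58, 122, 239, 75, -90])
    (345, [20, 62, 132, 213, 87, -82])
grasp
[... 5560 characters left out ...]
-15, 36, 122, 112, 32, 120])
    (45, [-20, 37, 116, 85, 40, 131])
    (60, [-22, 38, 108, 66, 50, 136])
    (75, [-22, 41, 99, 53, 61, 137])
    (90, [-20, 43, 90, 44, 72, 136])
    (105, [-18, 46, 81, 37, 83, 132])
    (120, [-15, 49, 72, 30, 93, 127])
    (135, [-11, 52, 65, 24, 101, 120])
    (150, [-7, 55, 58, 17, 109, 112])
    (165, [-3, 57, 54, 9, 114, 102])
    (180, [1, 57, 51, 1, 116, 91])
    (195, [6, 58, 51, -7, 115, 80])
    (210, [10, 57, 54, -15, 112, 70])
    (225, [14, 55, 58, -22, 106, 60])
    (240, [17, 52, 65, -29, 98, 52])
    (255, [20, 50, 72, -35, 89, 46])
    (270, [23, 46, 81, -42, 78, 41])
    (285, [24, 43, 90, -50, 66, 38])
    (300, [25, 41, 99, -60, 55, 37])
```

Run:
```python
from h import *
c=np.array([.4968,-.1623,0]); y=np.radians(-116); a=np.array([np.cos(y),np.sin(y),0]); up=np.array([0,0,1.])
x=np.cross(up,a); R=np.column_stack([x,-up,np.cross(x,-up)])
p=c+a*.085; p[2]=.24
ctrl.goto(p,R)
W=wpose(); np.save("W1.npy",W)
cv2.imwrite("pics/w1.png",ctrl.read_camera("wrist")); cv2.imwrite("pics/s1.png",ctrl.read_camera("scene")); cv2.imwrite("pics/d1.png",ctrl.read_camera("side"))
print(ctrl.current_t(),ctrl.current_tool_pos(), [proj("wrist",c+up*.037+a*t,W) for t in (-.065,.065)])
```

```text
1.425 [ 0.46026618 -0.23788454  0.23978992] [array([276.32951533,  54.22431528]), array([276.36260451, 174.8235085 ])]
```

View pics/w1.png

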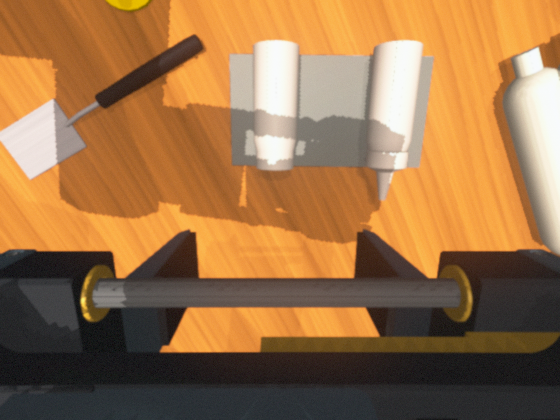

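View pics/s1.png

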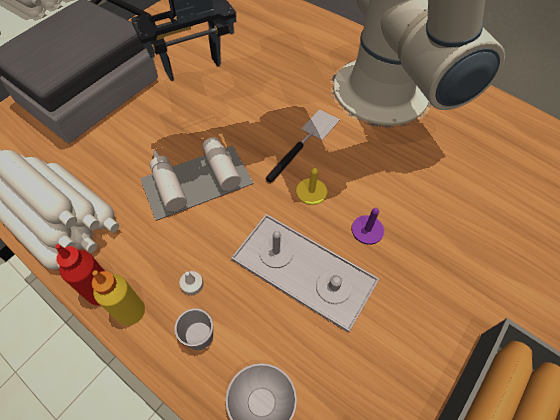

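Run:
```python
import cv2
im=cv2.imread("pics/w1.png"); cv2.imwrite("pics/c3.png",cv2.resize(im[25:215,220:440],None,fx=3.1,fy=3.1,interpolation=cv2.INTER_CUBIC))
```

```text
(no output)
```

View pics/c3.png

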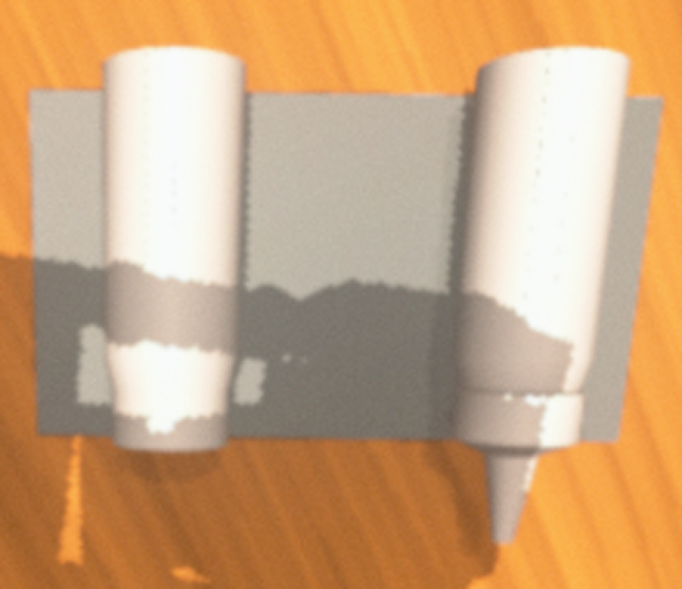

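Run:
```python
from h import *
np.set_printoptions(precision=4,suppress=True)
W=np.load("W1.npy"); f=lambda u,v:(220+u/3.1-.34,25+v/3.1-.34)
b=plane("wrist",f(174.5,46),.062,W); m=plane("wrist",f(170,450),.059,W)
L=lambda v,l,r:[plane("wrist",f(l,v),.037,W),plane("wrist",f(r,v),.037,W)]
a1,a2=L(75,105,244); b1,b2=L(330,107,239)
print(b,m,np.linalg.norm((m-b)[:2]),np.degrees(np.arctan2(*(m-b)[1::-1])))
print("axis mids",(a1+a2)/2,(b1+b2)/2,np.linalg.norm(a1-a2),np.degrees(np.arctan2(*((b1+b2)-(a1+a2))[1::-1])))
print("centre",(b+m)/2)
e1=plane("wrist",f(486,60),.0,W)
# check side/scene
C=(b+m)/2; C[2]=.037; A=(m-b); A[2]=0;A/=np.linalg.norm(A)
for n in("side","scene"):
  im=cv2.imread("pics/%s1.png"%("d" if n=="side" else "s"))
  for t in(-.065,0,.065): cv2.circle(im,tuple(int(round(k)) for k in proj(n,C+A*t)),2,(0,0,255),-1)
  u,v=[int(k) for k in proj(n,C)]
  cv2.imwrite(f"pics/chk_{n}.png",cv2.resize(im[v-50:v+50,u-60:u+60],None,fx=3,fy=3))
a=cv2.imread("pics/chk_side.png");b=cv2.imread("pics/chk_scene.png");cv2.imwrite("pics/chk.png",np.hstack([a,b]))
```

```text
[ 0.5286 -0.0963  0.062 ] [ 0.4703 -0.2119  0.059 ] 0.12944574092869535 -116.7489277206214
axis mids [ 0.5272 -0.099   0.037 ] [ 0.4894 -0.1753  0.037 ] 0.04798219852387629 -116.40738929705721
centre [ 0.4994 -0.1541  0.0605]
```

View pics/chk.png

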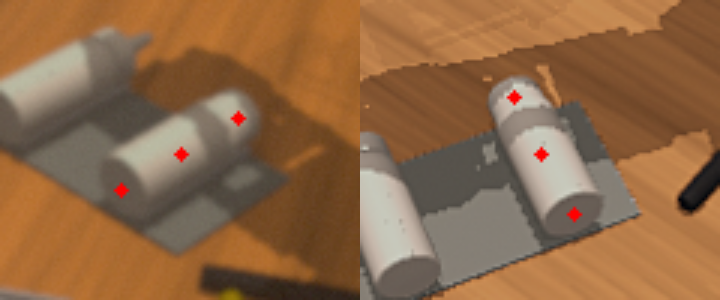

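```bash
cat >> h.py <<'E'
up=np.array([0,0,1.]); yw=np.radians(-116.6); a=np.array([np.cos(yw),np.sin(yw),0]); C=np.array([.499,-.1555,.037]); seat=np.array([.591,.079,.01])
t=np.radians(35); GX=.03
d=-up*np.cos(t)+a*np.sin(t); x=np.cross(up,a); R=np.column_stack([x,d,np.cross(x,d)])
E
python3 - <<'E'
from h import *
g=C-a*GX+up*.003
ctrl.goto(g+d*(.019-.1),R)
hit=ctrl.move_l(g+d*.019,vel=.12,contact_N=6)
print(hit,ctrl.current_tool_pos(),g+d*.019,ctrl.current_t(),ctrl.current_contact_force())
cv2.imwrite("pics/s2.png",ctrl.read_camera("scene")); cv2.imwrite("pics/d2.png",ctrl.read_camera("side"))
if not hit:
    ctrl.command_gripper(0.0); print(ctrl.current_grip_width()*91,ctrl.current_contact_force(),ctrl.current_t())
    cv2.imwrite("pics/s3.png",ctrl.read_camera("scene")); cv2.imwrite("pics/d3.png",ctrl.read_camera("side"))
E
python3 -c "
import cv2,numpy as np
a=cv2.imread('pics/s3.png')[80:260,80:330];b=cv2.imread('pics/d3.png')[80:260,170:420]
cv2.imwrite('pics/c4.png',cv2.resize(np.vstack([a,b]),None,fx=1.6,fy=1.6))"
```

```text
False [ 0.5080322  -0.13835353  0.02496335] [ 0.50755312 -0.13841982  0.02443611] 3.4167 [ 0.79577102 -0.16585806  0.2378001 ]
49.99648396135113 [1.14887987 0.90190289 0.83871951] 4.225
```

View pics/c4.png

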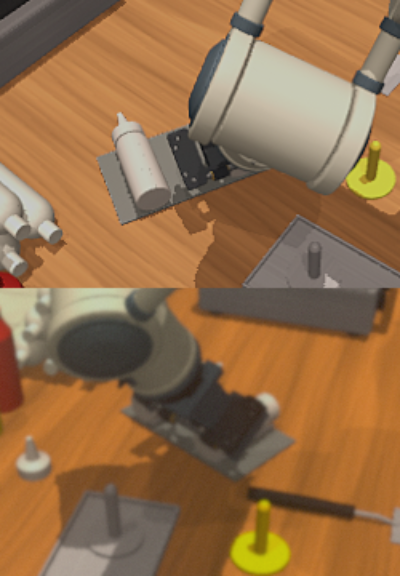

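```bash
cat >> h.py <<'E'
def final(yaw,dz,off=np.zeros(3)):
    y=np.radians(yaw); h=np.array([np.cos(y),np.sin(y),0]); d2=h*np.cos(t)-up*np.sin(t); x2=np.cross(h,up)
    # grasp point sits 3 mm above the axis at grasp: up -> -h
    R2=np.column_stack([x2,d2,np.cross(x2,d2)])
    return seat+up*(.065+GX+dz)-h*.003+d2*.019+off,R2
E
python3 - <<'E'
from h import *
p=ctrl.current_tool_pos()
ctrl.move_l(p+up*.17,vel=.2)
print(ctrl.current_grip_width()*91,ctrl.current_contact_force())
P,R2=final(90,.13)
print(ctrl.ik(P,R2))
ctrl.goto(P,R2)
ctrl.sleep(.3)
print(ctrl.current_t(),ctrl.current_tool_pos()-P,ctrl.current_grip_width()*91)
W=wpose();np.save("W4.npy",W)
for n in("scene","side","wrist"): cv2.imwrite(f"pics/{n}4.png",ctrl.read_camera(n))
E
python3 -c "
import cv2,numpy as np
a=cv2.imread('pics/scene4.png')[100:300,180:380];b=cv2.imread('pics/side4.png')[70:270,140:340]
cv2.imwrite('pics/c5.png',cv2.resize(np.hstack([a,b]),None,fx=2,fy=2))"
```

```text
50.276247765004236 [-0.11303579 -0.11245207 -0.71796478]
[-23.95190006  37.07784619  85.50630025  48.49693249  88.35626103
 -39.61384835]
6.9417 [-1.62584533e-04  3.15866990e-04 -2.72784589e-05] 50.06858335857926
```

View pics/c5.png

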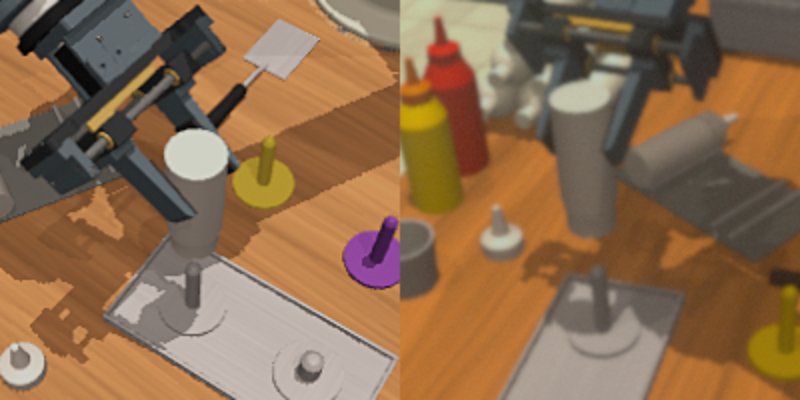

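View pics/wrist4.png

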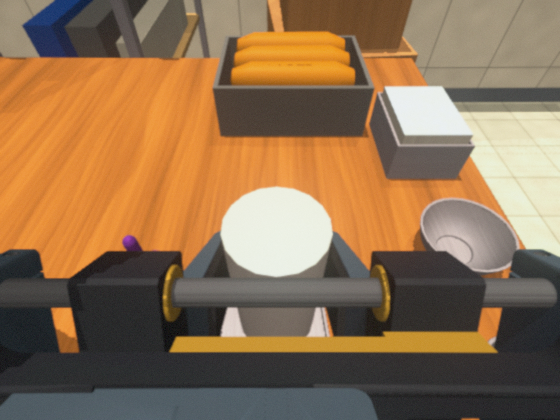

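Run:
```python
from h import *
np.set_printoptions(precision=4,suppress=True)
print(tri(ray("scene",(278,177)),ray("side",(231,119))))
out=[]
for n,(u0,v0) in(("scene",(200,140)),("side",(190,90))):
  im=cv2.imread(f"pics/{n}4.png"); k=4
  cr=cv2.resize(im[v0:v0+130,u0:u0+90],None,fx=k,fy=k,interpolation=cv2.INTER_CUBIC)
  def ring(z,r,c):
    pts=np.array([proj(n,[seat[0]+r*np.cos(q),seat[1]+r*np.sin(q),z]) for q in np.linspace(0,6.28,40)])
    cv2.polylines(cr,[np.int32((pts-[u0,v0])*k+k/2)],True,c,1)
  ring(.27,.025,(0,0,255)); ring(.172,.025,(0,255,0)); ring(.14,.022,(255,0,0)); ring(.01,.036,(0,255,255)); ring(.084,.008,(0,255,255))
  out.append(cr)
cv2.imwrite("pics/c6.png",np.hstack(out))
```

```text
(array([0.5892, 0.0785, 0.2694]), [np.float64(0.001509612386141405), np.float64(0.0015096123861413945)])
```

View pics/c6.png

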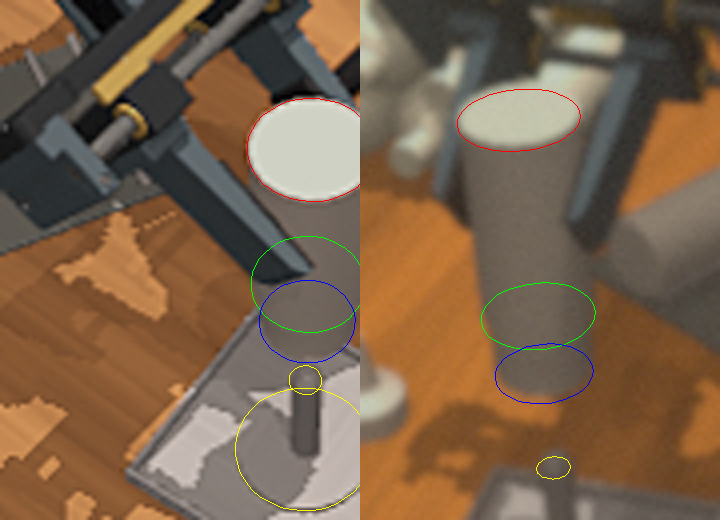

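The held bottle matches the predicted outline within 2–3 px in both views, and it hangs over the tall pin. I'm lowering it now and will stop on contact.

Run:
```python
from h import *
np.set_printoptions(precision=4,suppress=True)
P,R2=final(90,.01)
h1=ctrl.move_l(P,vel=.06,contact_N=4)
print(h1,ctrl.current_tool_pos()-P,ctrl.current_contact_force(),ctrl.current_t())
if not h1:
    h2=ctrl.move_l(P-up*.016,vel=.015,contact_N=3)
    print(h2,ctrl.current_tool_pos()-P,ctrl.current_contact_force(),ctrl.current_t())
for n in("scene","side"): cv2.imwrite(f"pics/{n}5.png",ctrl.read_camera(n))
a=cv2.imread('pics/scene5.png')[140:320,180:380];b=cv2.imread('pics/side5.png')[110:290,140:340]
cv2.imwrite('pics/c7.png',cv2.resize(np.hstack([a,b]),None,fx=2,fy=2))
```

```text
False [ 0.0001 -0.      0.0002] [-0.3927 -0.293  -0.5009] 9.2417
True [-0.      0.0002 -0.0106] [-0.3559 -0.9537  6.9019] 9.9667
```

View pics/c7.png

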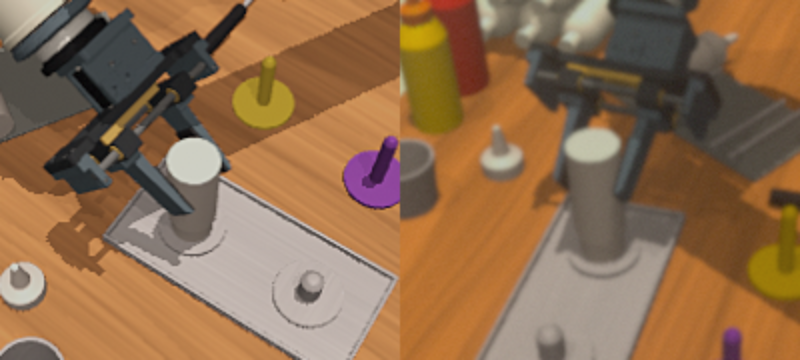

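The rim met the foot within 1 mm of the expected height. Next I release and back off.

Run:
```python
from h import *
np.set_printoptions(precision=4,suppress=True)
ctrl.command_gripper(1.0); print(ctrl.current_grip_width(),ctrl.current_contact_force())
dd=ctrl.current_eef_rot()[:,1]
ctrl.move_l(ctrl.current_tool_pos()-dd*.14,vel=.12)
print(ctrl.current_t(),ctrl.current_tool_pos(),ctrl.current_contact_force())
out=[]
for n,(u0,v0) in(("scene",(230,160)),("side",(190,120))):
  im=ctrl.read_camera(n); cv2.imwrite(f"pics/{n}6.png",im); k=4
  cr=cv2.resize(im[v0:v0+130,u0:u0+95],None,fx=k,fy=k,interpolation=cv2.INTER_CUBIC)
  for z,r in((.14,.025),(.01,.022)):
    pts=np.array([proj(n,[seat[0]+r*np.cos(q),seat[1]+r*np.sin(q),z]) for q in np.linspace(0,6.28,40)])
    cv2.polylines(cr,[np.int32((pts-[u0,v0])*k+k/2)],True,(0,0,255),1)
  out.append(cr)
cv2.imwrite("pics/c8.png",np.hstack(out))
a=cv2.imread("pics/scene6.png");cv2.imwrite("pics/c9.png",a)
```

```text
0.9993951934081533 [ 0.1895  0.5568 -0.1591]
12.1583 [ 0.5906 -0.0224  0.1731] [-0.7767  1.099  -1.1999]
```

View pics/c8.png

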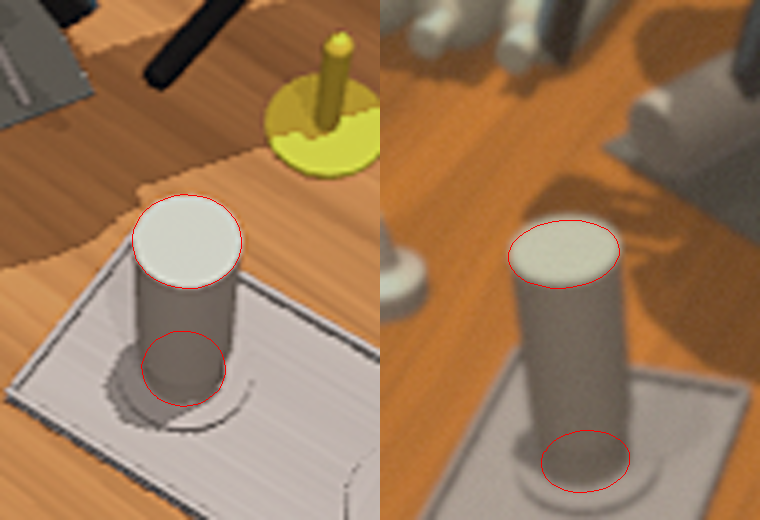

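View pics/c9.png

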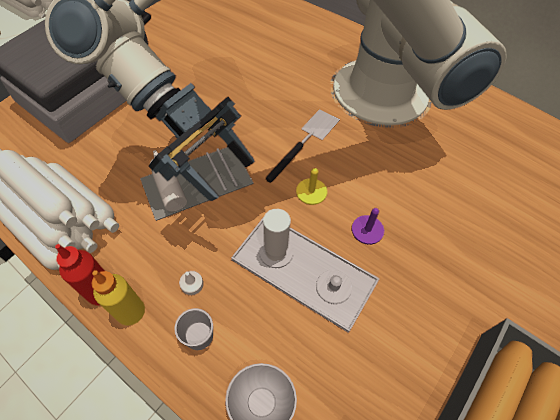

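The bottle stands upright on the tall post at scene (277,240), released, with its outline matching within about 1 px at the top. The gripper is clear, and the capped bottle is still in its place at scene (168,190).

Run:
```python
from bench import ctrl
ctrl.sign_off(); print(ctrl.current_t())
```

```text
the job is handed in; nothing more can be done
the job is handed in; nothing more can be done
```

The open bottle now stands mouth down over the taller steel post, released, and I handed the job in at about 12.3 s of the 38 s allowed.

I gripped it near its closed bottom with the gripper tilted 35° and lifted it. I then turned it mouth down above the post and lowered it until it touched the foot.

- **Measurements before moving:** The triangulated pin tip came out at 0.090 m, as it should. The two posts measured 139 mm apart (140 mm given), and the bottle 129.4 mm long (130 mm given). The closed grip read 50 mm, which matches the body diameter.
- **Seating:** The lowering stopped on contact 0.6 mm below the height I had worked out for the rim on the foot.
- **After release:** In both the scene and side views the bottle matched the outline of an upright bottle on the post. The top agreed within about 1–2 px, and I saw no tilt. The gripper was about 14 cm away along its approach line and touching nothing.
- **Capped bottle:** It looked unmoved in the pictures, though I did not measure its position.
- **Small disagreements:** The side and wrist views put the bottle's centre about 8 mm apart at first, so I used a point between them, closer to the wrist view. While the bottle hung over the post, the side view showed its rim about 2–3 px higher than predicted. Neither affected the result.

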